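# Swing the magnifier over the square coin holder and switch on its light

## Task

With a finger, push the arm of the swing-arm magnifier round until its lens is centred over the coin in the square holder, the only square one among the four coins lying on the green board. Then push the switch on top of the magnifier's post right down with a fingertip and let go of it. Do not pick up or shift any of the coins, coin tubes or the box: nothing needs to be gripped.

Things in the scene. Friction and masses are not known exactly. Their poses are not given: they have to be found in the camera images.
- pivot (a point): point on the vertical axis of the magnifier's post, at the mid-height of its arm, 92 mm above the table. The post stands on a green board (6 mm thick, 360 x 520 mm), which is fixed to the table; the post (22 mm across) carries the arm's hub (44 mm across, from 80 to 104 mm above the table) and, on top, the switch. The frame is the board's: its -x axis points, roughly towards the robot, along the middle of the arm's swing
- lens_centre (a point): centre of the magnifier's round lens, 220 mm from the post's axis and 92 mm above the table. The lens sits in a black ring, 110 mm across outside and 14 mm thick. A straight level bar, 14 mm wide and 18 mm high (83 to 101 mm above the table), runs from the hub to the ring; free to push on its sides from about 25 mm to 165 mm from the post's axis. There is 76 mm between ring and board. The frame turns with the arm and its -x axis points along the bar from the post to the lens
- magnifier (a joint): swing angle of the magnifier's arm about the upright post, rad; 0: the arm points along the -x axis of the pivot's frame; grows anticlockwise seen from above; range -1.4 to 1.4. A stiff friction hinge (about 0.12 N m): the arm stays where it is left, and takes about 1 N of push at 120 mm from the axis
- switch_top (a point): centre of the top of the round push switch (28 mm across) on top of the magnifier's post, on its axis; 132 mm above the table, the highest part of the magnifier; it stands 10 mm above its fixed black housing (44 mm across). Pressed straight down
- switch (a joint): travel of the switch, m: 0 when up, 0.006 fully down; a spring that takes about 5 N fully down and comes back up by itself when let go
- holder: the square coin holder, 56 x 56 mm and 10 mm thick, lying flat on the green board, with a silver coin in its middle; origin at the centre of its underside; its centre is within 10 mm of the circle that the lens centre sweeps. Loose
- capsule_a: round coin capsule lying flat, 50 mm in diameter, 10 mm thick, with a silver coin in it; origin at the centre of its underside. Loose; leave it alone
- capsule_b: round coin capsule lying flat, 44 mm in diameter, 10 mm thick, with a silver coin in it; origin at the centre of its underside. Loose; leave it alone
- capsule_c: round coin capsule lying flat, 56 mm in diameter, 10 mm thick, with a silver coin in it; origin at the centre of its underside. Loose; leave it alone
- tube_short: clear square coin tube full of coins standing upright, 44 x 44 mm, 44 mm tall; origin at the centre of its underside. Loose; leave it alone. It stands on the board near the post, under the sweep of the bar
- tube_a: clear square coin tube full of coins standing upright, 44 x 44 mm, 75 mm tall; origin at the centre of its underside. Loose; leave it alone. It stands near a corner of the board on the side of the robot
- tube_b: clear square coin tube full of coins standing upright, 44 x 44 mm, 75 mm tall; origin at the centre of its underside. Loose; leave it alone. It stands near a corner of the board on the side of the robot
- tube_c: clear square coin tube full of coins standing upright, 44 x 44 mm, 75 mm tall; origin at the centre of its underside. Loose; leave it alone. It stands on the board beside the post, on the left seen from the robot
- ring_box: small dark wooden box, 75 x 75 x 36 mm high, standing on the board beside the post, on the right seen from the robot; origin at the centre of its underside. Loose; leave it alone
Mind the look-alikes: they are no part of the job. Leave any blue or pink look-alike of the holder alone.

How it is judged:
By the outcome, as a careful person would: the job done as asked, in the order asked, and still so for the second after the job is handed in, with the robot touching nothing.
It also fails if it takes over 42 s, if anything falls off the work surface, if the arm or the gripper's body presses on something with over 40 N, if the wrist force passes 120 N, or if a joint passes its speed limit or range.

## Robot

A 6-joint arm with a two-finger parallel gripper is mounted at the origin on the work surface. World frame = base frame: x ahead of the robot, y to its left, z up, the work surface at z = 0. Lengths are in m, angles in rad, forces in N, time in s.
With the tool pointing down it reaches from about 0.3 to 0.875 m from the base axis. Payload 6.4 kg.
Tool frame: the origin (TCP) lies on the centre line of the jaws, within the pads' length; the fingertips stand 14 mm ahead of it and the grasp point (between the pads) lies 5 mm behind it; z points along the fingers, y is the direction in which the jaws open and shut (so a half turn about z gives the same grasp; the last joint's range is limited). The gripper opens to 85 mm and grips with 20 to 120 N. Pads are 22 mm wide; open, the fingers measure 114 mm over their backs; the gripper's body (76 mm by 85 mm) begins 54 mm behind the grasp point. The pads swing forward as they close: fully open they stand 13 mm farther back than shut.
Start: joints at [1.065, 0.181, 1.607, -0, 1.354, -0.206], TCP at [0.17, 0.549, 0.245] pointing down, gripper open.
Joint ranges: [-2.99, 2.99], [-0.89, 2.07], [0.3, 2.58], [-1.14, 4.28], [0, 2.63], [-3.12, 3.12]. Speed limits (rad/s): [2.57, 2.57, 3.01, 3.14, 3.14, 3.14].

## Interface

Orientations are given as a unit quaternion [w, x, y, z].
In Python, from bench import * gives the robot as it stands.
- The arm moves only by the tool servo_tool, never from a script. Its argument "plan" is a list that holds one entry, the list of rows, each a list of 5 numbers: the shift along the world's x, y, z in m, then the turn about the world's z in rad, then the gripper command: -1 is shut, 1 is fully open, values between are in proportion. In form: [[[tx, ty, tz, roll, claw], ...]]. A call has 1 to 8 rows; each row shifts and turns the commanded pose from where the row before left it; what a row does not reach is not made up. A row lasts 1/10 s, in which the tool goes at most 50 mm and 8.59 degrees, less where a joint would pass 70% of its speed; a pose out of reach is approached as far as the arm can. A call with a gripper value outside its range is refused whole. The fingers move at their own pace and stop on an object; the grip force is fixed at half the most. Time passes only in rows, so rows that do not move let the fingers close. It gives the time, the measured TCP pose, the force and the opening at its end, in the units of the state.
- get_obs(): the state, without advancing time (a new reading comes with each control period).
- camera(name): name is "side" or "top" or "wrist"; returns a dict with "img" (400x640x3 uint8, blue, green, red), "camera_matrix" (3x3 intrinsics, pixels), "k1" (the pictures are not rectified: a ray, as slopes to the right and down, at radius r is drawn at 1 + k1 r^2 times it, then the intrinsics apply), "rvec" (rotation vector, rad) and "tvec" (3), from world to camera coordinates, as OpenCV has them. Camera axes: x right, y down, z forward; pixel columns grow to the right and rows downward; lengths in m; the calibration is good to about 2 mm. A picture is of the moment at which its call begins. There is no depth.
- hand_in(): hands the job in, once; it reports no verdict.
Trained networks look in a picture, given as the dict that the camera call returned (one of the last four; its "shot" number tells which), for a name from the list of things; names that differ only in an ending like _2 or _b are one class to them, and where a whole thing is asked for, a point or a joint stands for the part that bears it (a point fixed in the world has none). Each returns a list of dicts, best first, with "conf" (0 to 1); they miss things now and then, are a little off and sometimes report something else, mostly with a low value. They report only what shows in the picture. A call takes as long as a camera call. They do not tell look-alikes from the thing itself.
- trace(picture, thing): "mask" (400x640 bool, what is visible of it) and "rect" ([left, top, right, bottom] as shares, 0 to 1, of the picture: columns of its width, rows of its height, round what is visible of it).
- pinpoint(picture, thing): "centre" ([row, column] as shares, 0 to 1, of the picture: columns of its width, rows of its height: a listed point, or the origin of a listed thing).
The state is a dict: "time_s": time; "q": joint angles; "dq": joint speeds; "joint_efforts": joint torques, N m; "eef_pos": TCP position; "eef_rot": TCP orientation; "wrist_force": force on the tool from outside, world axes, zero at the start; "torque": the same for the moment, N m; "opening": opening from 0.0 (shut) to 1.0 (fully open).
Only numpy, scipy, OpenCV 4.12 (cv2) and the standard library are available. Lean on these libraries where they do the work, as an engineer would, in place of code of your own. Each camera call takes 0.05 s, during which the arm holds its last target.

## Working session

There is one attempt and no reset: what is moved stays moved. The work goes in short steps, Python scripts to look and compute and a tool call to move; the robot and the scene stay as the last step left them, time stands still between calls to the robot, and variables do not carry over. Pictures are saved under pics/ and viewed, and the job is handed in when it is done.

Besides the shell and the picture viewer there is one more tool, called after "Call:" in YAML: its name, and indented under it one key for each argument. servo_tool: Moves the arm, as the interface text tells. Its arguments: {"type":"object","properties":{"plan":{"type":"array"}},"required":["plan"]}

```bash
mkdir -p pics; ls; cat > h.py <<'E'
from bench import *
import numpy as np, cv2
def ray(p,rc):
    r,c=rc; K=p["camera_matrix"]; K=np.array(K)
    u=c*640; v=r*400
    x=(u-K[0,2])/K[0,0]; y=(v-K[1,2])/K[1,1]
    k1=p["k1"]; a,b=x,y
    for _ in range(30):
        s=1+k1*(a*a+b*b); a,b=x/s,y/s
    R=cv2.Rodrigues(np.array(p["rvec"],float))[0]; t=np.array(p["tvec"],float).ravel()
    return -R.T@t, R.T@np.array([a,b,1.])
def atz(p,rc,z):
    o,d=ray(p,rc); return o+d*(z-o[2])/d[2]
def proj(p,X):
    R=cv2.Rodrigues(np.array(p["rvec"],float))[0]; c=R@np.array(X)+np.array(p["tvec"],float).ravel()
    a,b=c[0]/c[2],c[1]/c[2]; s=1+p["k1"]*(a*a+b*b); K=np.array(p["camera_matrix"])
    return K[0,0]*a*s+K[0,2],K[1,1]*b*s+K[1,2]
Z=dict(pivot=.092,lens_centre=.092,switch_top=.132,holder=.006,capsule_a=.006,tube_short=.006,tube_a=.006,ring_box=.006)
E
python3 - <<'E'
from h import *
for n in ("top","side"):
    p=camera(n); cv2.imwrite(f"pics/{n}0.png",p["img"])
    for k,z in Z.items():
        for d in pinpoint(p,k): 
            print(n,k,round(d["conf"],2),np.round(np.array(d["centre"])*[400,640],1),np.round(atz(p,d["centre"],z),4))
print(get_obs())
E
```

```text
pics
top pivot 0.93 [124.9 331.1] [0.6675 0.0031 0.092 ]
top lens_centre 0.58 [218.9 309.1] [0.4587 0.0547 0.092 ]
top switch_top 0.53 [118.2 332.7] [0.6726 0.0028 0.132 ]
top switch_top 0.32 [167.6 325. ] [0.5667 0.0208 0.132 ]
top holder 0.95 [145.7 178.8] [0.6401 0.3685 0.006 ]
top holder 0.81 [200.1 272.2] [0.5048 0.1415 0.006 ]
top holder 0.75 [280.1 221.4] [0.3137 0.2655 0.006 ]
top holder 0.7 [230.6 177.9] [0.4336 0.3698 0.006 ]
top holder 0.67 [277.5 266. ] [0.3187 0.1582 0.006 ]
top capsule_a 0.76 [177.9 399.9] [ 0.5557 -0.1716  0.006 ]
top tube_short 0.54 [168.4 324.4] [0.5806 0.0139 0.006 ]
top tube_a 0.95 [128.3 276.3] [0.6802 0.1303 0.006 ]
top tube_a 0.84 [235.7 408.4] [ 0.4137 -0.1897  0.006 ]
top tube_a 0.74 [220.2 237.9] [0.4572 0.2245 0.006 ]
top ring_box 0.94 [131.6 383.3] [ 0.671  -0.1332  0.006 ]
side lens_centre 0.76 [199.  303.9] [0.4635 0.0499 0.092 ]
side switch_top 0.63 [184.8 392.7] [ 0.6768 -0.0011  0.132 ]
side holder 0.66 [213.9 249.4] [0.3251 0.1338 0.006 ]
side holder 0.66 [158.5 332. ] [0.6241 0.361  0.006 ]
side holder 0.61 [184.9 239.8] [0.3102 0.28
[... 506 characters left out ...]
8  0.006 ]
{'time_s': 0.9, 'q': array([ 1.06469428e+00,  1.80751414e-01,  1.60698624e+00, -5.00262725e-07,
        1.35380092e+00, -2.06272561e-01]), 'dq': array([ 1.21665323e-03,  1.28974752e-03, -1.48484122e-03,  4.00528712e-04,
       -3.79024499e-06,  1.33784040e-03]), 'joint_efforts': array([-6.70848021e-04, -4.44831669e+01, -3.51681554e+01, -2.36559845e-04,
        7.82972238e-04, -4.93115841e-07]), 'eef_pos': array([0.16981057, 0.54937847, 0.24532246]), 'eef_rot': array([9.65769836e-06, 1.49353781e-01, 9.88783822e-01, 2.52571329e-05]), 'wrist_force': array([-0.48524276, -0.53268616, -0.52915129]), 'torque': array([-0.00603445, -0.05551831,  0.04525873]), 'opening': 0.9977336924404133}
```

View pics/top0.png

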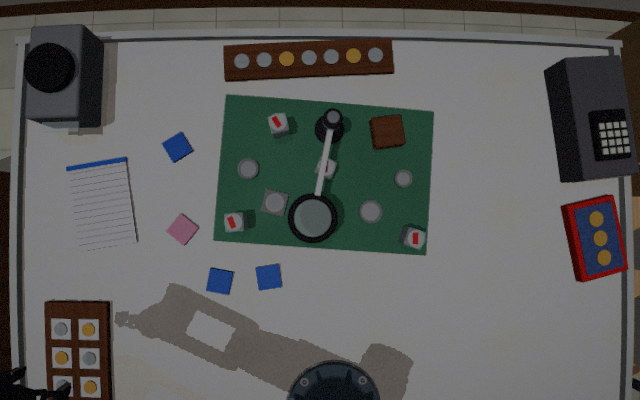

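View pics/side0.png

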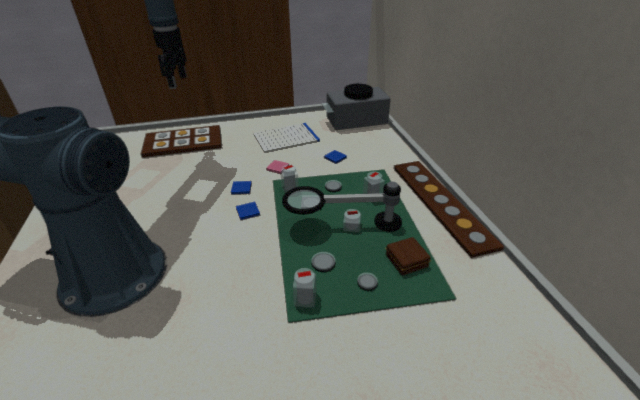

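```bash
python3 - <<'E'
from h import *
p=camera("top")
im=p["img"]; c=im[90:260,210:440]; cv2.imwrite("pics/top1.png",cv2.resize(c,None,fx=3.4,fy=3.4,interpolation=cv2.INTER_CUBIC))
for k,z in (("holder",.016),("magnifier",.092),("switch",.132)):
    for d in trace(p,k):
        m=d["mask"].astype(np.uint8); mm=cv2.moments(m,True); 
        if mm["m00"]==0: continue
        rc=(mm["m01"]/mm["m00"]+.5)/400,(mm["m10"]/mm["m00"]+.5)/640
        print(k,round(d["conf"],2),mm["m00"],np.array(rc)*[400,640],np.round(atz(p,rc,z),4), np.array(d["rect"])*[640,400,640,400])
        if k=="magnifier": cv2.imwrite("pics/mag.png",m[90:260,210:440]*255)
g=cv2.cvtColor(im,cv2.COLOR_BGR2GRAY)
# ring
m=((g<45)).astype(np.uint8); m[:190]=0;m[248:]=0;m[:,:282]=0;m[:,345:]=0
cs,_=cv2.findContours(m,cv2.RETR_EXTERNAL,cv2.CHAIN_APPROX_NONE)
c=max(cs,key=cv2.contourArea); e=cv2.fitEllipse(c); print("ring ell",e)
rc=((e[0][1]+.5)/400,(e[0][0]+.5)/640); print(atz(p,rc,.092),atz(p,rc,.099))
E
```

```text
holder 0.87 563.0 [202.73978686 274.69005329] [0.4979 0.1348 0.016 ] [263.424 191.    285.504 212.8  ]
holder 0.76 539.0 [147.61502783 177.16604824] [0.6336 0.3693 0.016 ] [162.688 132.6   191.424 163.   ]
holder 0.68 577.0 [229.38908146 182.76863085] [0.4367 0.355  0.016 ] [164.8   215.92  198.208 246.4  ]
holder 0.64 551.0 [281.54174229 219.16606171] [0.312  0.2687 0.016 ] [204.8   268.68  233.216 297.4  ]
holder 0.61 587.0 [276.44378194 269.26660988] [0.3226 0.1495 0.016 ] [253.888 262.88  281.984 284.68 ]
magnifier 0.91 2406.0 [206.76101413 315.24729842] [0.4853 0.0409 0.092 ] [286.912 125.    335.68  243.6  ]
magnifier 0.19 427.0 [211.67096019 370.31264637] [ 0.4729 -0.081   0.092 ] [359.68  199.92  378.624 224.12 ]
switch 0.7 136.0 [117.59558824 333.75735294] [6.739e-01 5.000e-04 1.320e-01] [323.968 110.68  339.776 124.4  ]
switch 0.24 1096.0 [132.11222628 386.91058394] [ 0.6422 -0.1132  0.132 ] [372.608 108.48  403.776 149.8  ]
ring ell ((315.42156982421875, 216.65426635742188), (49.37895584106445, 58.19972229003906), 64.10783386230469)
[0.46240336 0.03969757 0.092     ] [0.46242034 0.0399806  0.099     ]
```

View pics/top1.png

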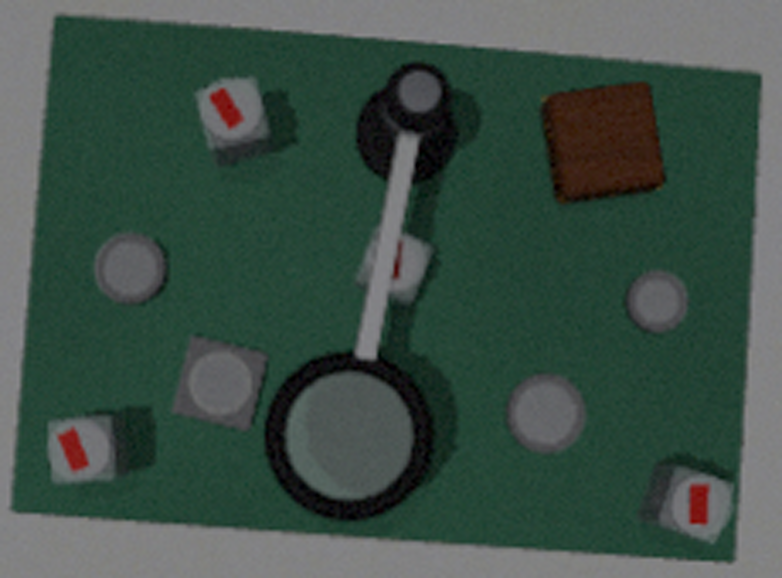

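```bash
cat >> h.py <<'E'
def px(p,u,v,z): return atz(p,(v/400,u/640),z)
E
python3 - <<'E'
from h import *
p=camera("top")
f=lambda x,y,z: px(p,210+x/3.4,90+y/3.4,z)
L=f(349.5,436,.097); S=f(420,92,.132); C=f(220,381,.015); H=f(212+8,381,.013)
print(L,S,C)
print(np.linalg.norm((L-S)[:2]),np.linalg.norm((C-S)[:2]))
a=lambda v:np.arctan2(v[1],-v[0])
print(a(L-S),a(C-S), "board edges", f(55,15,.006),f(760,73,.006),f(12,512,.006),f(735,562,.006))
print(f(405,140,.101),f(366,358,.101))
E
```

```text
[0.46014321 0.04677054 0.097     ] [0.67502655 0.0009247  0.132     ] [0.4995601  0.13484791 0.015     ]
0.21971956822522257 0.22073491023404423
0.210200651190264 0.6519216961426094 board edges [0.76622588 0.25314708 0.006     ] [ 0.72235194 -0.26224583  0.006     ] [0.40876065 0.28358183 0.006     ] [ 0.36485783 -0.2332942   0.006     ]
[0.65136942 0.00842923 0.101     ] [0.51001455 0.03566907 0.101     ]
```

Call:
servo_tool:
  plan:
    - [[0.015,-0.025,0,0,-1],[0.02,-0.03,0,0,-1],[0.02,-0.03,0,0,-1],[0.02,-0.03,0,0,-1],[0.02,-0.03,0,0,-1],[0.02,-0.03,0,0,-1],[0.02,-0.03,0,0,-1],[0.02,-0.03,0,0,-1]]

```text
time_s: 1.95
eef_pos: [0.3254, 0.3132, 0.2455]
eef_rot: [0.0, 0.149, 0.989, 0.0]
wrist_force: [0.5, 1.2, -0.4]
opening: -0.002
```

Call:
servo_tool:
  plan:
    - [[0.02,-0.03,0,0.02,-1],[0.02,-0.03,0,0.02,-1],[0.02,-0.03,0,0.02,-1],[0.02,-0.03,0,0.03,-1],[0.02,-0.03,0,0,-1],[0.02,-0.03,0,0,-1],[0.02,-0.03,0,0,-1],[0.02,-0.03,0,0,-1]]

```text
time_s: 2.75
eef_pos: [0.4855, 0.073, 0.2455]
eef_rot: [0.0, 0.105, 0.994, 0.0]
wrist_force: [0.1, -0.0, -0.1]
opening: -0.0
```

Call:
servo_tool:
  plan:
    - [[0.017,-0.034,0,0,-1],[0.017,-0.034,0,0,-1],[0.017,-0.034,0,0,-1],[0,0,-0.03,0,-1],[0,0,-0.03,0,-1],[0,0,0,0,-1]]

```text
time_s: 3.35
eef_pos: [0.5329, -0.0273, 0.1811]
eef_rot: [-0.004, 0.105, 0.994, 0.001]
wrist_force: [-0.3, -0.4, -0.7]
opening: -0.002
```

```bash
python3 - <<'E'
from h import *
o=get_obs(); print(o["eef_pos"],o["eef_rot"])
a=camera("top")["img"][90:290,210:440]; cv2.imwrite("pics/top2.png",cv2.resize(a,None,fx=3,fy=3,interpolation=cv2.INTER_CUBIC))
cv2.imwrite("pics/side2.png",camera("side")["img"])
cv2.imwrite("pics/wrist2.png",camera("wrist")["img"])
E
```

```text
[ 0.53289339 -0.02730781  0.18108953] [-4.13215846e-03  1.05154382e-01  9.94447081e-01  6.95965184e-04]
```

View pics/top2.png

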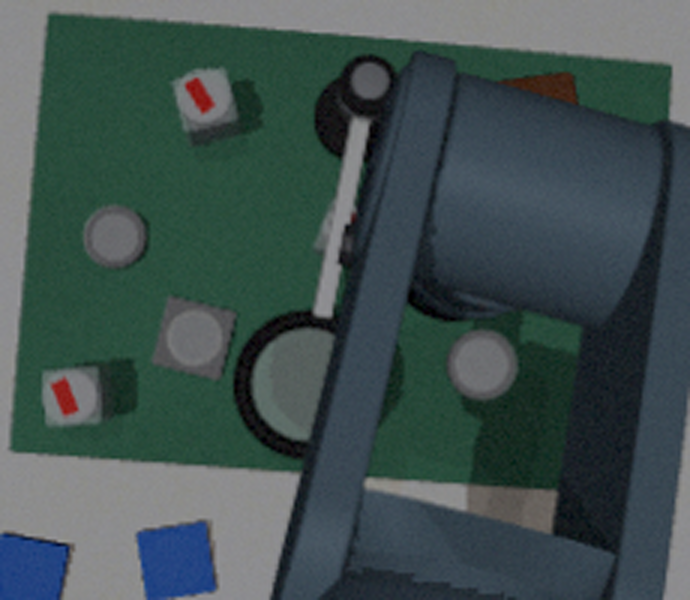

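View pics/wrist2.png

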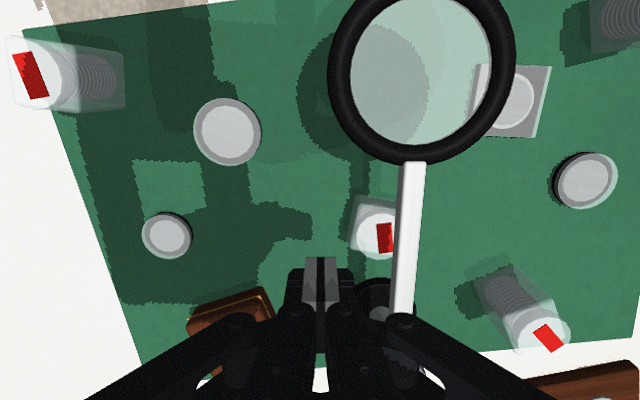

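View pics/side2.png

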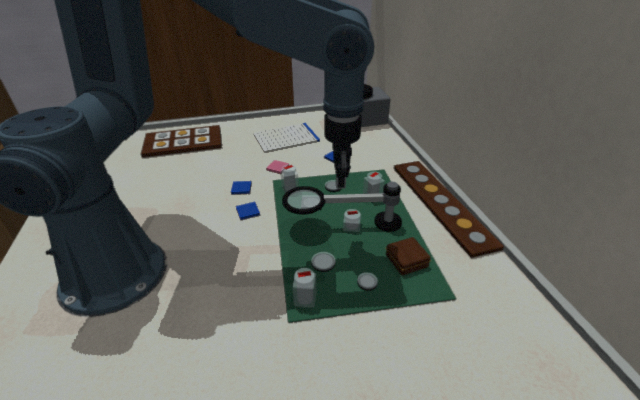

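Call:
servo_tool:
  plan:
    - [[0,0,-0.03,0,-1],[0,0,-0.03,0,-1],[0,0,-0.02,0,-1],[0,0,-0.012,0,-1],[0.002,0.01,0,0,-1],[0.002,0.01,0,0,-1],[0,0,0,0,-1]]

```text
time_s: 4.2
eef_pos: [0.5413, -0.0063, 0.095]
eef_rot: [0.002, 0.104, 0.995, 0.0]
wrist_force: [0.2, -0.3, -1.1]
opening: 0.001
```

```bash
python3 - <<'E'
from h import *
o=get_obs(); print(o["eef_pos"],o["eef_rot"],o["wrist_force"])
cv2.imwrite("pics/wrist3.png",camera("wrist")["img"])
E
```

```text
[ 0.54127345 -0.00625926  0.09503422] [1.50318865e-03 1.03814192e-01 9.94595573e-01 6.25575796e-07] [ 0.22030847 -0.32963159 -1.05513985]
```

View pics/wrist3.png

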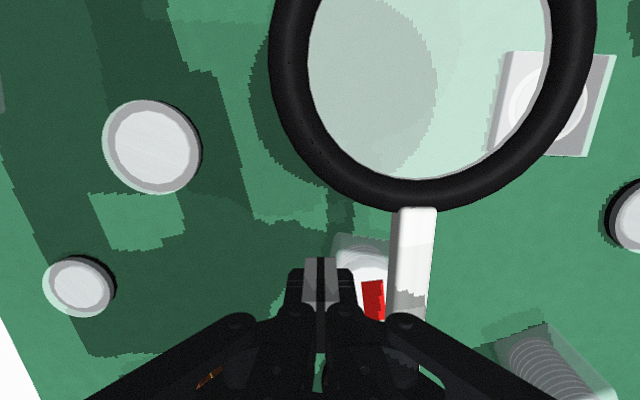

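Call:
servo_tool:
  plan:
    - [[0.001,0.005,0,0,-1],[0.001,0.005,0,0,-1],[0.0005,0.003,0,0,-1],[0.0005,0.003,0,0,-1],[0.0005,0.003,0,0,-1],[0,0,0,0,-1]]

```text
time_s: 4.85
eef_pos: [0.5433, 0.0117, 0.0932]
eef_rot: [-0.0, 0.105, 0.995, 0.0]
wrist_force: [0.6, 0.3, -0.2]
opening: -0.003
```

```bash
python3 - <<'E'
from h import *
o=get_obs(); print(o["eef_pos"],o["eef_rot"],o["wrist_force"])
cv2.imwrite("pics/wrist4.png",camera("wrist")["img"])
E
```

```text
[0.54330814 0.01166973 0.09324722] [-5.41133329e-05  1.04584126e-01  9.94516041e-01  3.79868156e-05] [ 0.56973298  0.31855717 -0.22526443]
```

View pics/wrist4.png

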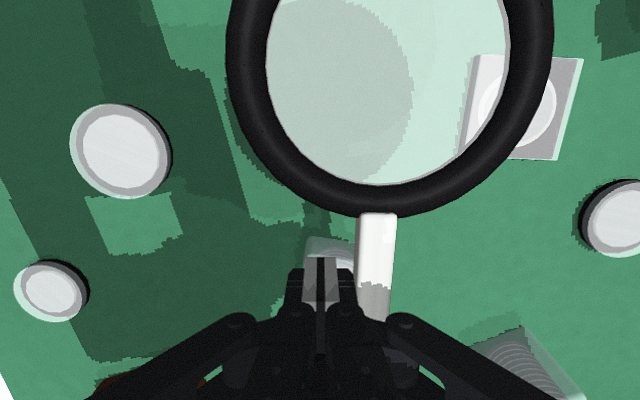

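Call:
servo_tool:
  plan:
    - [[0.001,0.007,0,-0.05,-1],[0.001,0.007,0,-0.05,-1],[0.0015,0.0065,0,-0.05,-1],[0.0015,0.0065,0,-0.05,-1],[0.0022,0.0063,0,-0.05,-1],[0.0023,0.0062,0,-0.05,-1],[0,0,0,0,-1]]

```text
time_s: 5.6
eef_pos: [0.5529, 0.0512, 0.0932]
eef_rot: [-0.0, 0.252, 0.968, 0.0]
wrist_force: [-0.1, -0.5, -0.5]
opening: 0.0
```

```bash
python3 - <<'E'
from h import *
o=get_obs(); print(o["eef_pos"],o["eef_rot"],o["wrist_force"])
cv2.imwrite("pics/wrist5.png",camera("wrist")["img"])
p=camera("top"); cv2.imwrite("pics/top5.png",cv2.resize(p["img"][90:260,210:440],None,fx=3.4,fy=3.4,interpolation=cv2.INTER_CUBIC))
E
```

```text
[0.55285951 0.05124759 0.09320257] [-5.09123664e-05  2.52142051e-01  9.67690228e-01  7.72877238e-05] [-0.06586822 -0.50027092 -0.5040843 ]
```

View pics/wrist5.png

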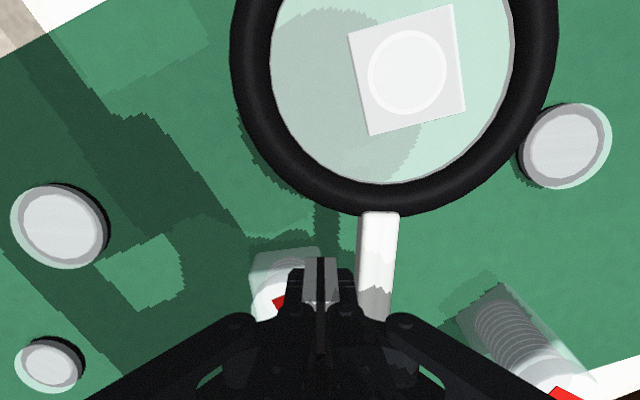

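View pics/top5.png

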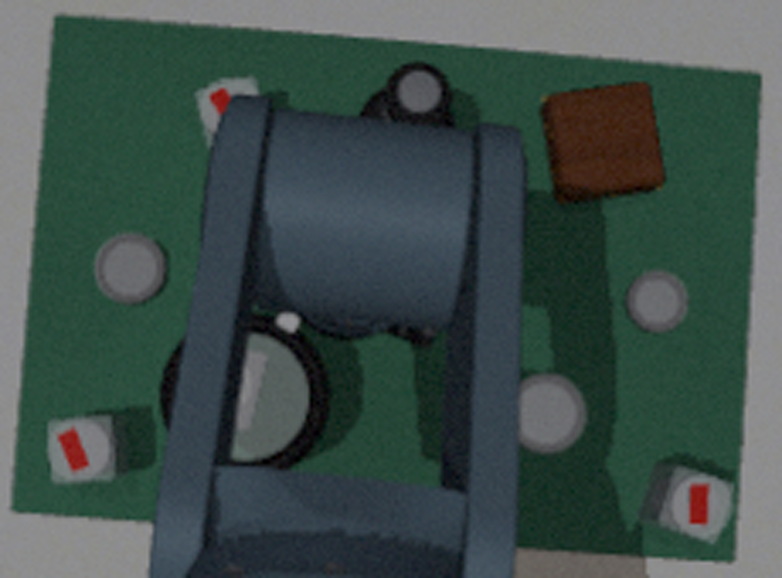

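```bash
python3 - <<'E'
from h import *
p=camera("wrist")
P=np.array([.675,.001,0])
a=lambda v:(np.arctan2(v[1],-v[0]),np.hypot(v[0],v[1]))
print(a(px(p,380,213,.101)-P), a(px(p,375,290,.101)-P))
C=px(p,408,73,.015); print(C,a(C-P))
for t in (.5,.51,.52):
    L=P+[-.22*np.cos(t),.22*np.sin(t),.092]; print(t,proj(p,L))
for t in (.5,.52):
    for z,r in ((.099,.043),(.099,.055)):
        print(t,[np.round(proj(p,P+np.array([-.22*np.cos(t)+r*np.cos(f),.22*np.sin(t)+r*np.sin(f),z]))) for f in np.array([0,np.pi/2,np.pi,-np.pi/2])+np.pi-t+np.pi])
E
```

```text
(np.float64(0.5342984699983311), np.float64(0.1680592724138243)) (np.float64(0.5388882259072244), np.float64(0.1360102567488971))
[0.49940015 0.13387003 0.015     ] (np.float64(0.6477522295813476), np.float64(0.22020388855279713))
0.5 (np.float64(366.02326221677924), np.float64(59.78616199974192))
0.51 (np.float64(372.51833778260743), np.float64(59.759861984271794))
0.52 (np.float64(379.0113620283291), np.float64(59.80259508049224))
0.5 [array([364., 188.]), array([504.,  57.]), array([ 375., -109.]), array([234.,  59.])]
0.5 [array([363., 219.]), array([542.,  56.]), array([ 377., -165.]), array([197.,  60.])]
0.52 [array([374., 188.]), array([517.,  60.]), array([ 394., -109.]), array([248.,  56.])]
0.52 [array([372., 219.]), array([555.,  60.]), array([ 397., -165.]), array([210.,  56.])]
```

Call:
servo_tool:
  plan:
    - [[0.0022,0.005,0,-0.04,-1],[0.0022,0.005,0,-0.04,-1],[0.0013,0.0025,0,-0.03,-1],[0,0,0,0,-1]]

```text
time_s: 6.15
eef_pos: [0.5585, 0.0632, 0.0933]
eef_rot: [-0.0, 0.305, 0.952, 0.0]
wrist_force: [0.5, 0.6, 0.2]
opening: -0.004
```

```bash
python3 - <<'E'
from h import *
o=get_obs(); print(o["eef_pos"],o["eef_rot"],o["wrist_force"])
p=camera("wrist"); cv2.imwrite("pics/wrist6.png",p["img"])
import pickle; pickle.dump({k:p[k] for k in p},open("w6.pkl","wb"))
E
```

```text
[0.55852195 0.06322724 0.09325089] [-3.25341809e-06  3.04758965e-01  9.52429511e-01  1.19742737e-06] [0.52218997 0.61818507 0.17787072]
```

View pics/wrist6.png

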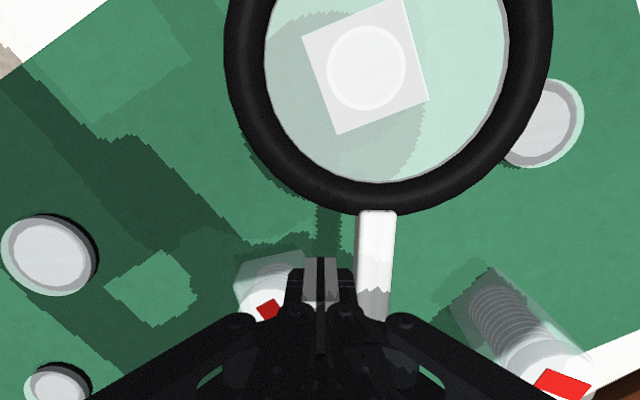

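```bash
python3 - <<'E'
from h import *
import pickle; p=pickle.load(open("w6.pkl","rb"))
P=np.array([.675,.001,0])
a=lambda v:(np.arctan2(v[1],-v[0]),np.hypot(v[0],v[1]))
print(a(px(p,377,211,.101)-P), a(px(p,374,285,.101)-P))
C=px(p,366,67,.015); print(C,a(C-P))
for t in (.62,.63,.64,.65):
    print(t,proj(p,P+[-.22*np.cos(t),.22*np.sin(t),.092]),proj(p,P+[-.22*np.cos(t),.22*np.sin(t),.015]))
    M=[proj(p,P+np.array([-.22*np.cos(t)+.055*np.cos(f),.22*np.sin(t)+.055*np.sin(f),.092])) for f in np.arange(0,6.28,.05)]
    M=np.array(M); print(M[:,0].min(),M[:,0].max(),M[:,1].max())
E
```

```text
(np.float64(0.6338068036277356), np.float64(0.16863208604467164)) (np.float64(0.6400390171626672), np.float64(0.13804228958241047))
[0.49896254 0.13476198 0.015     ] (np.float64(0.6497750382104003), np.float64(0.22109150951502105))
0.62 (np.float64(374.2330724571459), np.float64(59.300261094825174)) (np.float64(353.84683879634133), np.float64(68.95170276022452))
211.03075145116765 540.9865190747137 211.8894461037887
0.63 (np.float64(380.7277923132783), np.float64(59.335290433850105)) (np.float64(357.88081139436173), np.float64(68.97605860875913))
217.63726358953784 547.7704039679381 211.92596842310846
0.64 (np.float64(387.2188547703121), np.float64(59.439392589341395)) (np.float64(361.91297633030695), np.float64(69.0432649511003))
224.24592027316282 554.5442190278154 212.01568049993628
0.65 (np.float64(393.7045919426179), np.float64(59.612542244761926)) (np.float64(365.9425151605399), np.float64(69.15330575093586))
230.85500347910005 561.3061472106784 212.15855903520654
```

Call:
servo_tool:
  plan:
    - [[0.0006,0.0008,0,0,-1],[0.0005,0.0007,0,0,-1],[0,0,0,0,-1],[0,0,0,0,-1]]

```text
time_s: 6.6
eef_pos: [0.5595, 0.0648, 0.0933]
eef_rot: [-0.0, 0.305, 0.952, -0.0]
wrist_force: [-0.5, -1.2, -0.2]
opening: 0.003
```

```bash
python3 - <<'E'
from h import *
o=get_obs(); print(o["eef_pos"],o["eef_rot"],o["wrist_force"])
p=camera("wrist"); cv2.imwrite("pics/wrist7.png",p["img"])
P=np.array([.675,.001,0])
for t in (.64,.65,.66):
    M=[proj(p,P+np.array([-.22*np.cos(t)+.055*np.cos(f),.22*np.sin(t)+.055*np.sin(f),.092])) for f in np.arange(0,6.28,.05)]
    M=np.array(M); print(M[:,0].min(),M[:,0].max(),M[:,1].max())
    print(t,proj(p,P+[-.22*np.cos(t),.22*np.sin(t),.015]))
E
```

```text
[0.55954745 0.06476135 0.09325252] [-3.75787033e-05  3.04856865e-01  9.52398175e-01 -8.04165271e-05] [-0.51325005 -1.17360111 -0.1770768 ]
218.68609815544585 548.7835867497124 212.03379789584943
0.64 (np.float64(358.5180112477375), np.float64(69.06962131624019))
225.2962468410655 555.5420138111479 212.17534442272503
0.65 (np.float64(362.5473456907332), np.float64(69.17875961999985))
231.90537916877543 562.2870440012923 212.37000467720273
0.66 (np.float64(366.57336298058124), np.float64(69.33069804873784))
```

View pics/wrist7.png

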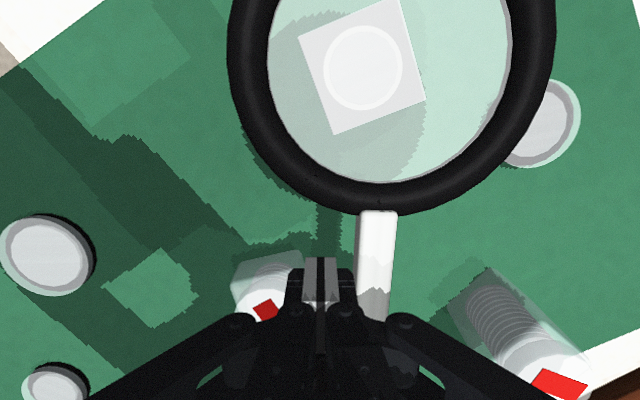

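Call:
servo_tool:
  plan:
    - [[-0.006,-0.008,0,0,-1],[-0.009,-0.012,0,0,-1],[-0.009,-0.012,0,0,-1],[0,0,0.03,0,-1],[0,0,0.04,0,-1],[0,0,0.04,0,-1],[0,0,0.02,0,-1]]

```text
time_s: 7.35
eef_pos: [0.5364, 0.0316, 0.2272]
eef_rot: [0.003, 0.305, 0.952, 0.0]
wrist_force: [-0.0, 0.2, -0.8]
opening: 0.0
```

Call:
servo_tool:
  plan:
    - [[0.02,-0.03,0,0,-1],[0.03,-0.03,0,0,-1],[0.03,-0.03,0,0,-1],[0.03,-0.02,0,0,-1],[0.03,0,0,0,-1],[0,0,0,0,-1],[0,0,0,0,-1]]

```text
time_s: 8.05
eef_pos: [0.6747, -0.078, 0.2224]
eef_rot: [-0.001, 0.305, 0.952, -0.0]
wrist_force: [0.1, -0.4, -0.1]
opening: -0.004
```

```bash
python3 - <<'E'
from h import *
o=get_obs(); print(o["eef_pos"],o["eef_rot"],o["wrist_force"])
p=camera("wrist"); cv2.imwrite("pics/wrist8.png",p["img"])
p=camera("top"); cv2.imwrite("pics/top8.png",cv2.resize(p["img"][90:260,210:440],None,fx=3.4,fy=3.4,interpolation=cv2.INTER_CUBIC))
E
```

```text
[ 0.67467391 -0.07798124  0.22242097] [-9.01379506e-04  3.05277641e-01  9.52262960e-01 -7.01203123e-05] [ 0.14952277 -0.39967458 -0.05118296]
```

View pics/wrist8.png

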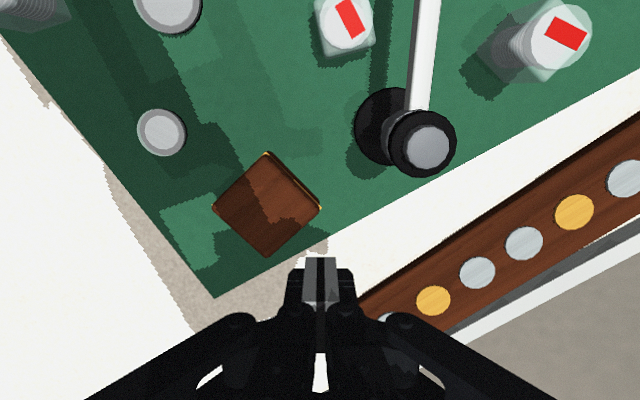

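View pics/top8.png

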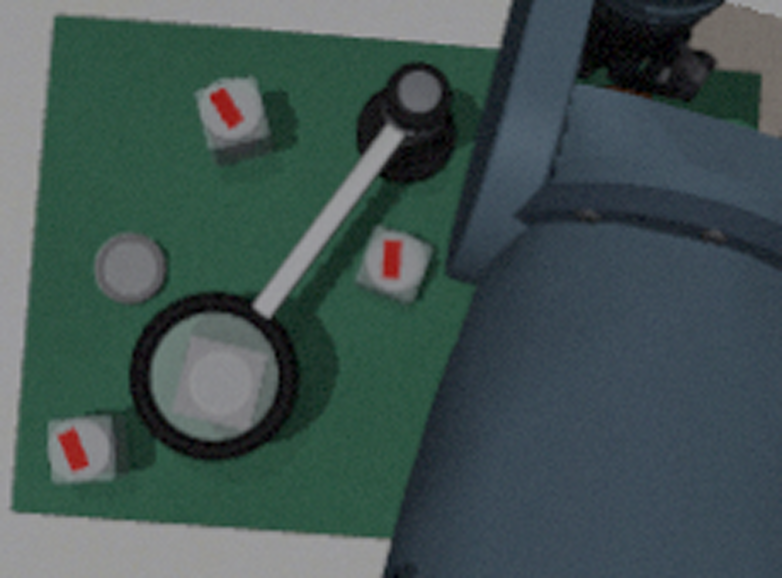

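```bash
python3 - <<'E'
from h import *
p=camera("top"); w=camera("wrist")
f=lambda x,y,z: px(p,210+x/3.4,90+y/3.4,z)
L=f(214,376.5,.095); S=f(420,92,.132); C=f(219,380.5,.015)
P=np.array([.675,.001,0]);a=lambda v:(np.arctan2(v[1],-v[0]),np.hypot(v[0],v[1]))
print(L,C,a(L-P),a(C-P),L-C)
print("S",S,px(w,428,147,.132))
E
```

```text
[0.49949693 0.13349467 0.095     ] [0.49992046 0.13554819 0.015     ] (np.float64(0.6466566161562366), np.float64(0.219900348184357)) (np.float64(0.6552347773662612), np.float64(0.22080774700877198)) [-0.00042352 -0.00205352  0.08      ]
S [0.67502655 0.0009247  0.132     ] [0.67659333 0.00215621 0.132     ]
```

Call:
servo_tool:
  plan:
    - [[0,0.02,0,0,-1],[0,0.03,0,0,-1],[0.001,0.03,0,0,-1],[0,0,-0.03,0,-1],[0,0,-0.025,0,-1],[0,0,-0.01,0,-1],[0,0,0,0,-1],[0,0,0,0,-1]]

```text
time_s: 9.05
eef_pos: [0.6771, 0.0031, 0.1595]
eef_rot: [0.001, 0.305, 0.952, 0.0]
wrist_force: [-1.2, -0.3, 0.2]
opening: 0.003
```

```bash
python3 - <<'E'
from h import *
o=get_obs(); print(o["eef_pos"],o["wrist_force"])
p=camera("wrist"); cv2.imwrite("pics/wrist9.png",p["img"])
p=camera("side"); cv2.imwrite("pics/side9.png",cv2.resize(p["img"][120:280,290:450],None,fx=3.7,fy=3.7,interpolation=cv2.INTER_CUBIC))
E
```

```text
[0.67705239 0.003122   0.15948671] [-1.15833433 -0.31657348  0.23402482]
```

View pics/wrist9.png

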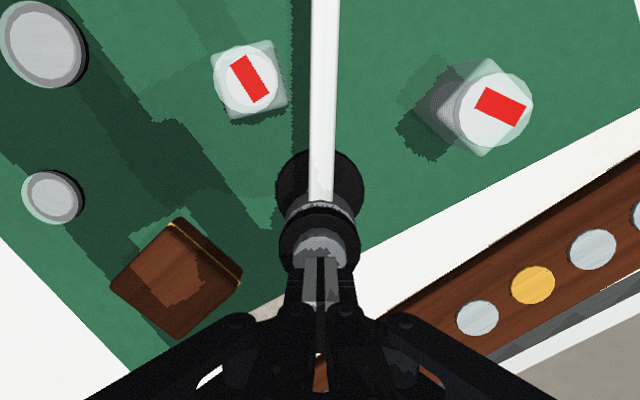

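View pics/side9.png

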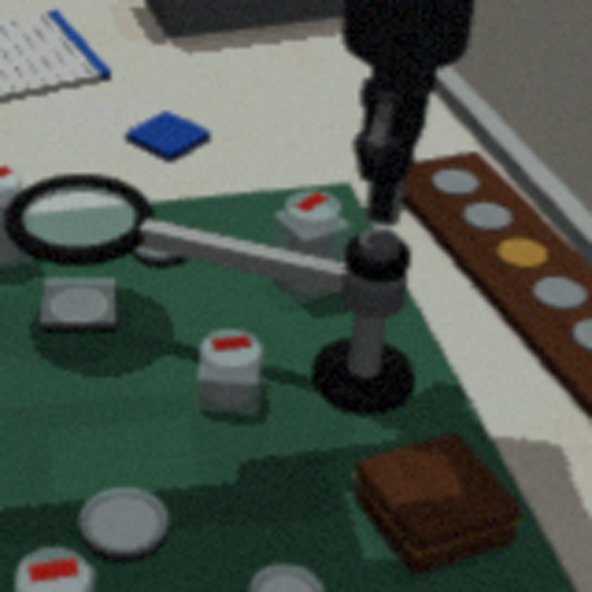

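Call:
servo_tool:
  plan:
    - [[-0.001,-0.001,-0.006,0,-1],[0,0,-0.006,0,-1],[0,0,-0.002,0,-1],[0,0,-0.002,0,-1],[0,0,-0.001,0,-1],[0,0,0,0,-1]]

```text
time_s: 9.75
eef_pos: [0.6756, 0.0017, 0.1415]
eef_rot: [-0.0, 0.305, 0.952, -0.0]
wrist_force: [-1.9, -1.7, 3.8]
opening: 0.003
```

Call:
servo_tool:
  plan:
    - [[0,0,-0.001,0,-1],[0,0,-0.001,0,-1],[0,0,0,0,-1]]

```text
time_s: 10.05
eef_pos: [0.6756, 0.0017, 0.1401]
eef_rot: [0.0, 0.305, 0.952, -0.0]
wrist_force: [-4.1, -1.7, 7.3]
opening: 0.003
```

Call:
servo_tool:
  plan:
    - [[0,0,-0.001,0,-1],[0,0,0,0,-1],[0,0,0,0,-1]]

```text
time_s: 10.35
eef_pos: [0.6756, 0.0017, 0.1399]
eef_rot: [0.0, 0.305, 0.952, -0.0]
wrist_force: [-7.2, -1.0, 12.1]
opening: -0.002
```

Bottomed out: the force rose to 12 N with almost no further travel. I'll release it now, going straight up and then clear.

Call:
servo_tool:
  plan:
    - [[0,0,0.004,0,-1],[0,0,0.006,0,-1],[0,0,0.02,0,-1],[0,0,0.03,0,-1],[0,0,0.03,0,-1],[0,-0.03,0.01,0,-1],[0,-0.04,0,0,-1],[0,-0.04,0,0,-1]]

```text
time_s: 11.15
eef_pos: [0.676, -0.1084, 0.2388]
eef_rot: [0.001, 0.304, 0.953, 0.0]
wrist_force: [-0.6, -1.1, 0.0]
opening: -0.0
```

Call:
servo_tool:
  plan:
    - [[0,-0.03,0,0,-1],[0,-0.02,0,0,-1],[0,0,0,0,-1],[0,0,0,0,-1]]

```text
time_s: 11.55
eef_pos: [0.6756, -0.1575, 0.2379]
eef_rot: [-0.0, 0.305, 0.952, 0.0]
wrist_force: [0.1, 0.1, 1.2]
opening: 0.004
```

```bash
python3 - <<'E'
from h import *
o=get_obs(); print(o["eef_pos"],o["wrist_force"])
p=camera("top"); cv2.imwrite("pics/top10.png",cv2.resize(p["img"][90:260,210:440],None,fx=3.4,fy=3.4,interpolation=cv2.INTER_CUBIC))
p=camera("side"); cv2.imwrite("pics/side10.png",p["img"])
E
```

```text
[ 0.67559329 -0.15749159  0.23785215] [0.13615755 0.05250306 1.24562411]
```

View pics/top10.png

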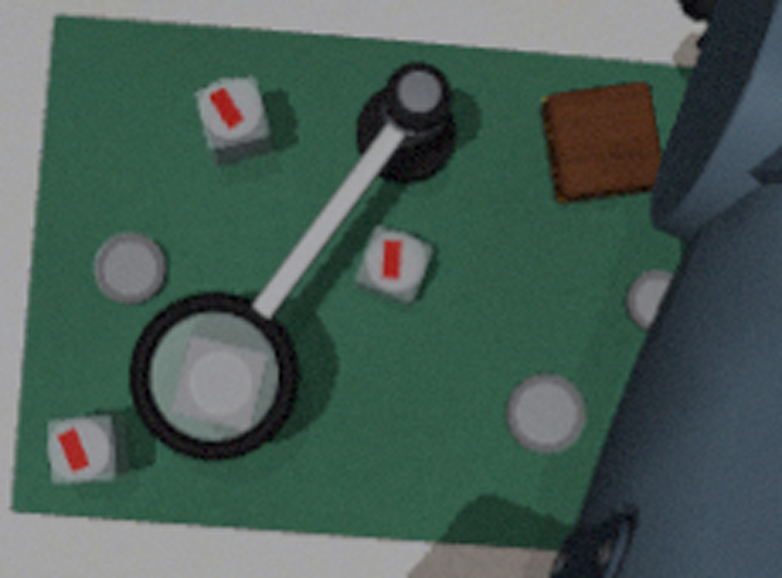

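View pics/side10.png

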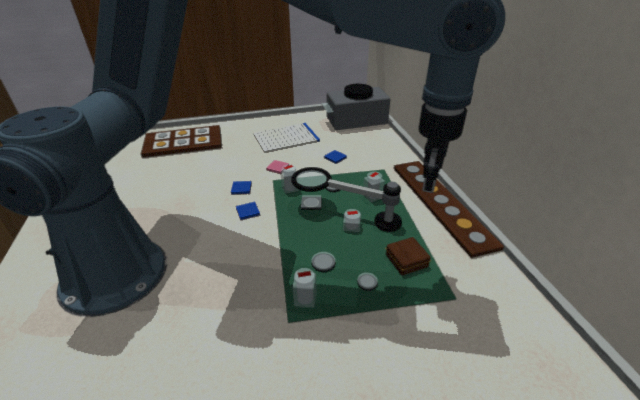

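```bash
python3 -c "
from bench import *
print(hand_in())"
```

```text
the job is handed in; nothing more can be done
None
```

The lens is centred over the coin in the square holder, and the switch was then pressed fully down and let go. I handed the job in at about 11.7 s of the 42 s allowed; the hand-in gives no verdict.

- **Lens:** I pushed the magnifier's bar round about 25° with the shut fingertips, steering by the wrist camera. The top camera then put the lens centre about 2 mm from the coin centre. The wrist camera agreed to about 0.5 mm. The two views disagree by roughly the calibration error.
- **Switch:** I pressed straight down on the switch until it bottomed out. The fingertips went down to about 126 mm above the table, and the force rose to 12 N with almost no further travel. I then lifted straight off and moved clear.
- **Last look:** After the release, the lens and coin were where I had left them in the top picture. The tubes, box and coins that showed had not shifted. The robot's arm hid the tube at the right corner and part of the smallest capsule from the top camera, but the side picture shows both in place.
- **Not confirmed:** I did not measure whether the switch came back up. That rests on its spring and on the fingers being well clear of it.

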